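# Clamp the thaw flask and take off its lid

### The arm

A 6-joint arm with a two-finger parallel gripper is mounted at the origin on the work surface. World frame = base frame: x ahead of the robot, y to its left, z up, the work surface at z = 0. Lengths are in m, angles in rad, forces in N, time in s.
With the tool pointing down it reaches from about 0.3 to 0.775 m from the base axis. Payload 14.6 kg.
Tool frame: the origin (TCP) lies on the centre line of the jaws, within the pads' length; the fingertips stand 19 mm ahead of it and the grasp point (between the pads) is the TCP; z points along the fingers, y is the line along which they close (so a half turn about z gives the same grasp; the last joint's range is limited). The gripper opens to 94 mm and grips with 3 to 60 N. Pads are 16 mm wide; open, the fingers measure 119 mm over their backs; the gripper's body (75 mm by 177 mm) begins 78 mm behind the grasp point.
Start: joints at [-1.331, 0.3, 1.521, -0, 1.321, -0.067], TCP at [0.166, -0.524, 0.224] pointing down, gripper open.
Joint ranges: [-3.03, 3.03], [-0.79, 2.21], [0.23, 2.52], [-1.04, 4.18], [0, 3.07], [-2.55, 2.55]. Speed limits (rad/s): [2.22, 2.22, 2.57, 3.14, 3.14, 3.14].

### API

Orientations are given as a rotation vector (axis times angle).
In Python, from bench import env gives the robot as it stands.
- The arm moves only by the shell command python3 -m handwheel 'ROWS' [FORCE]. ROWS is JSON, a list of rows, each a list of 7 numbers: the shift along the tool's x, y, z as a fraction of full scale, then the turn, a rotation vector about the tool's x, y, z as a fraction of full scale, then the opening, from -1 (shut) to 1 (fully open). A call has 1 to 20 rows; each row shifts and turns the commanded pose from where the row before left it, along the tool's axes as they then stand; what a row does not reach is not made up. Full scale, the value 1, is 20 mm for a shift and 5 degrees for a turn. A row lasts 1/8 s, in which the tool goes at most 62.5 mm and 10.7 degrees, less where a joint would pass 70% of its speed; a pose out of reach is approached as far as the arm can. A call with a number of a shift or a turn outside -1 to 1 is refused whole. A call with a gripper value outside its range is refused whole. The fingers move at their own pace and stop on an object; FORCE is the grip in N (left out, the last holds). Time passes only in rows, so rows that do not move let the fingers close. It gives the time, the measured TCP pose, the force, the opening and the grip force at its end, in the units of the state.
- env.get_obs(): the state, without advancing time (a new reading comes with each control period).
- env.grab_frame(name): name is "scene" or "top" or "wrist"; returns a dict with "color" (400x640x3 uint8, red, green, blue), "mtx" (3x3 intrinsics, pixels), "R" (3x3) and "t" (3): a world point X has camera coordinates R X + t. Camera axes: x right, y down, z forward; pixel columns grow to the right and rows downward; lengths in m; the calibration is good to about 2 mm. A picture is of the moment at which its call begins. There is no depth.
- env.close_job(): hands the job in; it is judged then, once.
The state is a dict: "time_s": time; "joint_positions": joint angles; "qvel": joint speeds; "tau": joint torques, N m; "eef_pos": TCP position; "eef_rot": TCP orientation; "ft_force": force on the tool from outside, world axes, zero at the start; "wrist_torque": the same for the moment, N m; "opening": finger opening in m; "grasp_force": force on a finger pad.
Only numpy, scipy, OpenCV 4.12 (cv2) and the standard library are available. Lean on these libraries where they do the work, as an engineer would, in place of code of your own. Each camera call takes 0.05 s, during which the arm holds its last target. There are 200 camera calls.

### The job

Get the thaw flask on its clamp stand ready for use. Turn the clamp knob on the sliding carriage to free it, slide the carriage along until its jaw holds the flask snugly home in the fixed saddle, and turn the knob back to lock it there; only then lift the loose lid off the flask and leave it lying flat, right way up, in the steel tray. The flask must stay standing upright on its stand, and the padlock and the tweezers must be left where they are.

Things in the scene. Friction and masses are not known exactly. Their poses are not given: they have to be found in the camera images.
- stand: Steel clamp stand fixed to the bench: base plate 110 (x) x 360 (y) x 12 mm. Origin at bench level on the plate's centre line; plate from y -175 to 185 mm. The carriage slides along the stand's own +y; z up. At the +y end a fixed upright 90 degree V saddle, 75 mm wide, top 78 mm above the bench, opens toward -y: a flask fully home in it has its axis at stand x 0, y 95 mm.
- carriage (a joint): Travel (m) of the carriage toward the saddle, 0 to 0.085; the knob's axis is at stand x 0, y = -62 mm + travel. With the flask fully home the travel is 0.075: the V jaw touches the flask when the flask's axis is 82 mm ahead of the knob's axis. Free, it slides against 4 N (about 10 N with the flask); locked, a brake holds it.
- knob (a joint): Angle (rad) of the black clamp knob on the carriage: 0 fully free, 1.4 fully locked (end stops), growing clockwise seen from above. Below 0.3 free; the brake bites from 0.6 and locks well above 1.1. Takes 0.1 to 0.2 N m; stays where left. In the stand's frame its arm points along (sin(0.5-angle), -cos(0.5-angle)): backward, 0.5 rad to the +x side when free, 0.9 rad to the -x side when locked.
- knob_hub (a point): Centre of the top of the knob's round hub (36 mm across), on the knob's axis, 75 mm above the bench. From the hub one arm, 12 mm wide, at 57 to 69 mm above the bench, reaches out to the post.
- knob_post (a point): Centre of the top of the upright round post at the end of the knob's arm, 60 mm from the knob's axis. The post is 16 mm in diameter, from 57 to 89 mm above the bench; push it sideways or pinch it to turn the knob.
- carriage_rear (a point): Point on the flat rear face (toward the stand's -y) of the carriage, a steel block 86 mm wide from 35 mm behind to 31 mm ahead of the knob's axis, 13 to 52 mm above the bench, with the V jaw (78 mm high) in front. The point is 18 mm to the -x side of the middle, 42 mm up, clear of the knob's arm when that is free: push here along the stand's +y.
- flask: Blue plastic flask, an open cylinder 74 mm in diameter and 120 mm high, wall 5 mm, about 0.6 kg, standing loose on the base plate, near but not yet in the saddle. Origin at the centre of its underside.
- lid: Loose black lid on the flask, 80 g: disc 80 mm in diameter, 10 to 18 mm above its origin, resting on the flask's rim; below it a plug 54 mm in diameter dips 10 mm into the mouth (5 mm play all round); on top a round handle 26 mm in diameter, 18 to 42 mm above the origin. Origin at the centre of the plug's underside, z up. Lifts straight off; stands level on its plug.
- tray_in (a point): Centre of the inner floor (4 mm above the bench) of a shallow steel tray fixed to the bench, 150 (its x) x 130 mm (its y) outside, rim 15 mm above the bench, wall 4 mm. It lies left or right of the stand.
- carton: Closed cardboard carton 130 x 110 x 75 mm, fixed, on the other side of the stand from the tray. Origin at the centre of its underside.
- padlock: Loose brass padlock standing on the bench, 22 x 44 x 64 mm, a bystander. Origin at the centre of its underside.
- tweezers: Loose steel tweezers lying on the bench, 135 mm long, 8 mm high, a bystander. Origin at the middle of their underside.

How it is judged:
By the outcome, as a careful person would: the job done as asked, in the order asked, and still so for the second after the job is handed in, with the robot touching nothing.
It also fails if it takes over 72 s, if anything falls off the work surface, if the arm or the gripper's body presses on something with over 40 N, if the wrist force passes 120 N, or if a joint passes its speed limit or range.

## Working session

There is one attempt and no reset: what is moved stays moved. The work goes in short steps, Python scripts to look and compute and a shell command to move; the robot and the scene stay as the last step left them, time stands still between calls to the robot, and variables do not carry over. Pictures are saved under pics/ and viewed, at most 10 in all, crops included, and the job is handed in when it is done.

```bash
mkdir -p pics; python3 - <<'E'
from bench import env
import cv2,numpy as np
o=env.get_obs();print({k:np.round(v,3) for k,v in o.items()})
for n in("scene","top"):
    f=env.grab_frame(n);cv2.imwrite(f"pics/{n}0.png",f["color"][:,:,::-1]);np.savez(f"{n}0.npz",**f)
    print(n,f["mtx"].round(1).tolist(),f["R"].round(3).tolist(),f["t"].round(3).tolist(),(-f["R"].T@f["t"]).round(3))
E
```

```text
{'time_s': np.float64(0.0), 'joint_positions': array([-1.331,  0.3  ,  1.522, -0.   ,  1.321, -0.067]), 'qvel': array([ 0.002,  0.001,  0.001, -0.   , -0.   , -0.002]), 'tau': array([ 4.0000e-03, -5.3180e+01, -3.5273e+01,  7.1000e-02,  2.4000e-02,
       -0.0000e+00]), 'eef_pos': array([ 0.166, -0.524,  0.224]), 'eef_rot': array([-3.104, -0.48 ,  0.   ]), 'ft_force': array([-0.274, -0.027,  0.382]), 'wrist_torque': array([ 0.027, -0.009,  0.029]), 'grasp_force': np.float64(0.0), 'opening': np.float64(0.094)}
scene [[477.6, 0.0, 323.3], [0.0, 477.6, 197.7], [0.0, 0.0, 1.0]] [[0.764, 0.646, 0.009], [0.506, -0.589, -0.63], [-0.401, 0.486, -0.777]] [-0.397, -0.22, 1.391] [ 0.973 -0.549  0.945]
top [[387.1, 0.0, 316.9], [0.0, 387.1, 197.9], [0.0, 0.0, 1.0]] [[-0.02, -1.0, 0.007], [-0.99, 0.019, -0.138], [0.138, -0.01, -0.99]] [-0.01, 0.555, 1.004] [ 0.41  -0.01   1.071]
```

View pics/top0.png

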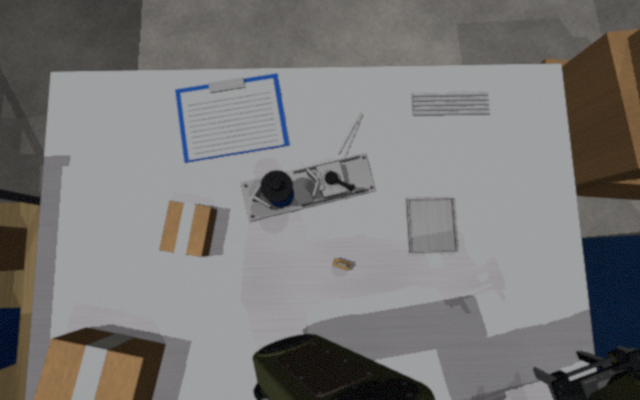

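View pics/scene0.png

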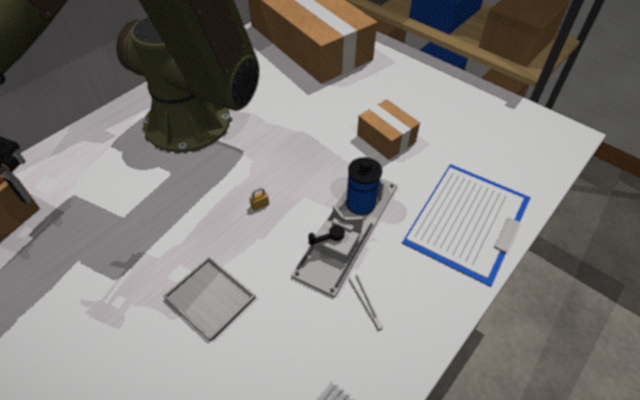

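Top: flask/lid near (277,187), knob hub (332,178), post near (352,186), tray (432,225), padlock (343,264), tweezers (351,134). I'll enlarge both views.

```bash
python3 - <<'E'
import cv2,numpy as np
a=cv2.imread("pics/top0.png")[140:230,235:385];b=cv2.imread("pics/scene0.png")[150:300,280:410]
cv2.imwrite("pics/c1.png",cv2.resize(a,None,fx=5,fy=5,interpolation=cv2.INTER_CUBIC))
cv2.imwrite("pics/c2.png",cv2.resize(b,None,fx=4,fy=4,interpolation=cv2.INTER_CUBIC))
E
```

```text
(no output)
```

View pics/c1.png

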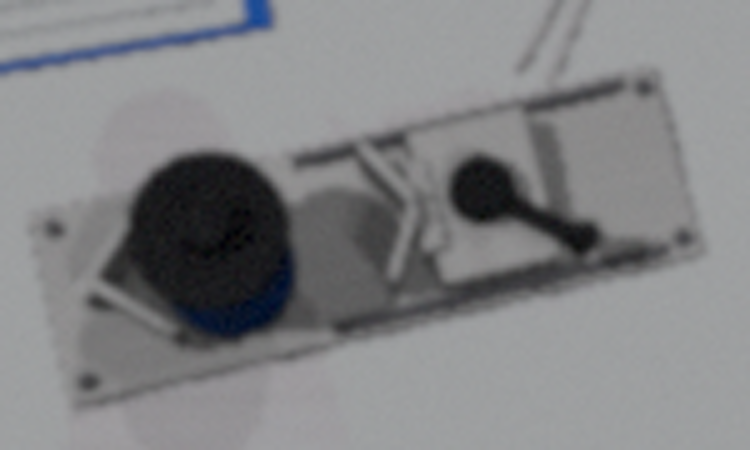

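View pics/c2.png

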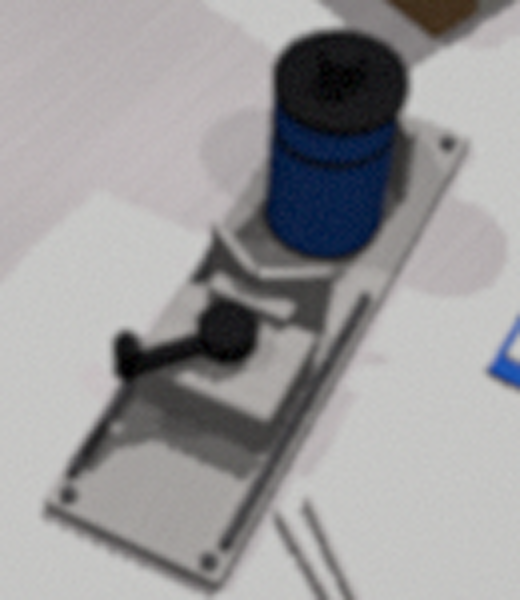

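Crops: plate corners in c1 ≈ (30,215),(655,70),(705,250),(80,405); hub (483,188), post (585,235), lid centre (210,230). Arm locked, pointing to the −x side. Now rays.

```bash
cat > h.py <<'E'
import numpy as np,cv2
def ray(f,u,v,z):
    R,t,K=f["R"],f["t"],f["mtx"];c=-R.T@t;d=R.T@np.linalg.solve(K,[u,v,1.])
    return c+d*(z-c[2])/d[2]
def tri(f,p,g,q):
    P=lambda f:f["mtx"]@np.c_[f["R"],f["t"]]
    X=cv2.triangulatePoints(P(f),P(g),np.array(p,float).reshape(2,1),np.array(q,float).reshape(2,1)).ravel();return X[:3]/X[3]
E
python3 - <<'E'
from h import *
np.set_printoptions(precision=4,suppress=True)
T=dict(np.load("top0.npz"));S=dict(np.load("scene0.npz"))
c=lambda x,y:((x+.5)/5+234.5,(y+.5)/5+139.5)
s=lambda x,y:((x+.5)/4+279.5,(y+.5)/4+149.5)
C=np.array([ray(T,*c(*p),.012) for p in [(30,215),(655,70),(705,250),(80,405)]]);print(C,np.linalg.norm(C-np.roll(C,-1,0),axis=1))
Sc=np.array([ray(T,*c(*p),.012) for p in [(55,228),(645,87),(685,237),(88,382)]])
d=(Sc[0]+Sc[3]-Sc[1]-Sc[2]);print("yaw of y",np.arctan2(d[1],d[0]),"cen",Sc.mean(0),C.mean(0))
d=(C[0]+C[3]-C[1]-C[2]);print("yaw of y corners",np.arctan2(d[1],d[0]))
print("scene screws",[ray(S,*s(*p),.012) for p in [(447,143),(68,495),(208,562)]],"top",Sc)
print("hub",ray(T,*c(483,188),.075),ray(S,*s(229,330),.07),"post",ray(T,*c(585,235),.089),ray(S,*s(127,340),.089))
print("lid",ray(T,*c(210,230),.136),ray(S,*s(341,82),.138))
# tray and padlock, tweezers
g=cv2.cvtColor(T["color"],cv2.COLOR_RGB2GRAY)
for n,p in dict(tr1=(406,199),tr2=(455,198),tr3=(458,252),tr4=(408,254)).items(): print(n,ray(T,*p,.015))
print("tr scene",[ray(S,*p,.015) for p in [(210,259),(255,298),(210,339),(164,297)]])
print("padlock",ray(S,260,205,0.01),ray(T,343,264,.04),"tweez",[ray(T,*p,.004) for p in [(362,114),(341,155)]])
print("carton",[ray(T,*p,.075) for p in [(170,200),(215,206)]])
E
```

```text
[[ 0.6048  0.1899  0.012 ]
 [ 0.681  -0.1601  0.012 ]
 [ 0.5782 -0.1841  0.012 ]
 [ 0.4987  0.1618  0.012 ]] [0.3582 0.1056 0.3548 0.1097]
yaw of y 1.791926954885601 cen [0.5914 0.0015 0.012 ] [0.5907 0.0019 0.012 ]
yaw of y corners 1.790930209335645
scene screws [array([0.597 , 0.1801, 0.012 ]), array([ 0.5855, -0.1698,  0.012 ]), array([ 0.6713, -0.1512,  0.012 ])] top [[ 0.5972  0.176   0.012 ]
 [ 0.6714 -0.1542  0.012 ]
 [ 0.5857 -0.1733  0.012 ]
 [ 0.5112  0.1574  0.012 ]]
hub [ 0.6032 -0.0587  0.075 ] [ 0.6072 -0.0573  0.07  ] post [ 0.5749 -0.1099  0.089 ] [ 0.5772 -0.1092  0.089 ]
lid [0.5729 0.0784 0.136 ] [0.5752 0.0798 0.138 ]
tr1 [ 0.5499 -0.2664  0.015 ]
tr2 [ 0.5501 -0.4021  0.015 ]
tr3 [ 0.4024 -0.4     0.015 ]
tr4 [ 0.3998 -0.2641  0.015 ]
tr scene [array([ 0.4127, -0.271 ,  0.015 ]), array([ 0.5595, -0.2734,  0.015 ]), array([ 0.5556, -0.3965,  0.015 ]), array([ 0.4101, -0.398 ,  0.015 ])]
padlock [ 0.385  -0.0844  0.01  ] [ 0.3775 -0.0856  0.04  ] tweez [array([ 0.7999, -0.1553,  0.004 ]), array([ 0.6803, -0.0915,  0.004 ])]
carton [array([0.5509, 0.36  , 0.075 ]), array([0.533 , 0.2436, 0.075 ])]
```

```bash
cat >> h.py <<'E'
from scipy.spatial.transform import Rotation as Ro
O=np.array([.592,-.001]);yaw=1.7915
ey=np.array([np.cos(yaw),np.sin(yaw)]);ex=np.array([ey[1],-ey[0]])
st=lambda p:np.array([(np.array(p[:2])-O)@ex,(np.array(p[:2])-O)@ey])
wd=lambda q:O+q[0]*ex+q[1]*ey
def to(p,z,obs):
    "units in tool axes from present to world p,z"
    R=Ro.from_rotvec(obs["eef_rot"]).as_matrix();return R.T@(np.r_[p[:2],z]-obs["eef_pos"])/.02
def info(o):
    R=Ro.from_rotvec(o["eef_rot"]).as_matrix()
    print("stand",st(o["eef_pos"])*1e3,"z",o["eef_pos"][2]*1e3,"toolx yaw-off deg",np.degrees(np.arctan2(R[1,0],R[0,0])-yaw),"tz",R[:,2],"F",o["ft_force"],"op",o["opening"],o["grasp_force"],"t",o["time_s"])
E
python3 -m handwheel '[[0,0,0,0,0,-1,1],[0,0,0,0,0,-1,1],[0,0,0,0,0,-1,1],[0,0,0,0,0,-1,1],[0,0,0,0,0,-1,1],[0,0,0,0,0,-1,1],[0,0,0,0,0,-1,1],[0,0,0,0,0,-1,1],[0,0,0,0,0,-1,1],[0,0,0,0,0,-1,1],[0,0,0,0,0,-1,1],[0,0,0,0,0,-1,1],[0,0,0,0,0,-1,1],[0,0,0,0,0,-1,1],[0,0,0,0,0,-1,1],[0,0,0,0,0,-1,1],[0,0,0,0,0,-1,1],[0,0,0,0,0,0,1]]'
python3 - <<'E'
from h import *
from bench import env
np.set_printoptions(precision=3,suppress=True)
o=env.get_obs();info(o);print(o["joint_positions"])
print("post",st((.576,-.1095)),"hub",st((.605,-.058)),"lid",st((.574,.079)))
print(to((.576,-.1095),.2,o))
E
```

```text
time_s: 2.35
eef_pos: [0.1661, -0.5242, 0.2242]
eef_rot: [-1.965, -2.451, -0.001]
ft_force: [-0.2, 1.0, -0.7]
opening: 0.0938
grasp_force: 0.0
stand [-530.122 -417.267] z 224.16308403651433 toolx yaw-off deg -0.09624857980787195 tz [-0.     0.001 -1.   ] F [-0.234  0.967 -0.675] op 0.09377337754464997 0.0 t 2.35
[-1.331  0.3    1.521  0.     1.321 -1.55 ]
post [-0.039 -0.102] hub [ 0.    -0.058] lid [-0.     0.082]
[15.786 24.511  1.218]
```

```bash

python3 -m handwheel '[[0.63,0.98,0,0,0,0,-0.1],[0.63,0.98,0,0,0,0,-0.1],[0.63,0.98,0,0,0,0,-0.1],[0.63,0.98,0,0,0,0,-0.1],[0.63,0.98,0,0,0,0,-0.1],[0.63,0.98,0,0,0,0,-0.1],[0.63,0.98,0,0,0,0,-0.1],[0.63,0.98,0,0,0,0,-0.1],[0.63,0.98,0,0,0,0,-0.1],[0.63,0.98,0,0,0,0,-0.1],[0.63,0.98,0,0,0,0,-0.1],[0.63,0.98,0,0,0,0,-0.1],[0.63,0.98,0,0,0,0,-0.1]]'
python3 -m handwheel '[[0.63,0.98,0,0,0,0,-0.1],[0.63,0.98,0,0,0,0,-0.1],[0.63,0.98,0,0,0,0,-0.1],[0.63,0.98,0,0,0,0,-0.1],[0.63,0.98,0,0,0,0,-0.1],[0.63,0.98,0,0,0,0,-0.1],[0.63,0.98,0,0,0,0,-0.1],[0.63,0.98,0,0,0,0,-0.1],[0.63,0.98,0,0,0,0,-0.1],[0.63,0.98,0,0,0,0,-0.1],[0.63,0.98,0,0,0,0,-0.1],[0.63,0.98,0,0,0,0,-0.1],[0,0,0,0,0,0,-0.1],[0,0,0,0,0,0,-0.1]]'
python3 - <<'E'
from h import *
from bench import env
np.set_printoptions(precision=3,suppress=True)
o=env.get_obs();info(o)
print(to((.576,-.1095),.093,o))
f=env.grab_frame("wrist");np.savez("w1.npz",**f);cv2.imwrite("pics/w1.png",f["color"][:,:,::-1])
E
```

```text
time_s: 3.98
eef_pos: [0.3798, -0.3073, 0.2245]
eef_rot: [-1.966, -2.45, -0.0]
ft_force: [-0.2, 0.3, 0.2]
opening: 0.0422
grasp_force: 0.0
time_s: 5.72
eef_pos: [0.5754, -0.1101, 0.2243]
eef_rot: [-1.965, -2.451, 0.0]
ft_force: [-0.1, -0.0, 0.2]
opening: 0.0427
grasp_force: 0.0
stand [ -40.032 -102.81 ] z 224.32642714666713 toolx yaw-off deg -0.07794773253849119 tz [-0. -0. -1.] F [-0.096 -0.017  0.189] op 0.04268367402307173 0.0 t 5.725
[0.022 0.036 6.566]
```

View pics/w1.png

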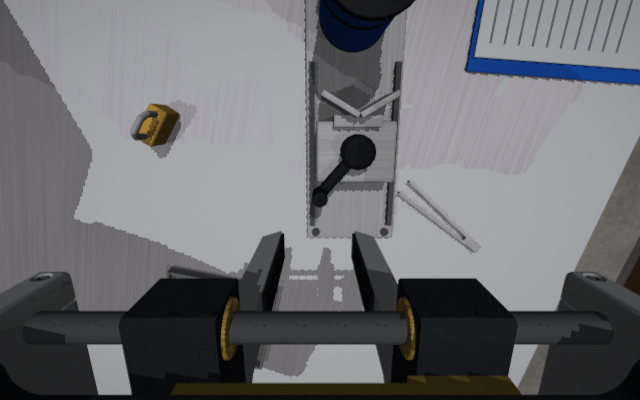

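Wrist view: hub top centre ≈(358,151), post top ≈(320,194), screws (316,232),(385,232).

```bash
python3 - <<'E'
from h import *
np.set_printoptions(precision=4,suppress=True)
W=dict(np.load("w1.npz"))
for n,u,v,z in [("hub",358,151,.075),("post",320,194,.089),("s1",316,232,.012),("s2",385,232,.012)]:
    p=ray(W,u,v,z);print(n,p,st(p)*1e3)
g=cv2.cvtColor(W["color"],cv2.COLOR_RGB2GRAY)[120:220,300:400]
n,l,s,c=cv2.connectedComponentsWithStats((g<45).astype(np.uint8));print(np.c_[s,c+[300,120]][s[:,4]>30])
E
```

```text
hub [ 0.6049 -0.0556  0.075 ] [  0.6334 -56.094 ]
post [ 0.5766 -0.1038  0.089 ] [-37.4963 -96.9176]
s1 [ 0.5872 -0.1718  0.012 ] [ -42.0732 -165.5991]
s2 [ 0.6742 -0.1524  0.012 ] [  47.0852 -165.7618]
[[   0.        0.      100.      100.     8293.      350.2451  170.0874]
 [  11.       15.       65.       82.     1646.      345.1403  165.9386]
 [  86.       63.        3.       37.       42.      386.9762  200.5238]]
```

```bash

python3 -m handwheel '[[0.15,0.1,0.9,0,0,0,-0.1],[0,0,0.9,0,0,0,-0.1],[0,0,0.9,0,0,0,-0.1],[0,0,0.9,0,0,0,-0.1],[0,0,0.9,0,0,0,-0.1],[0,0,0.8,0,0,0,-0.1],[0,0,0.6,0,0,0,-0.1],[0,0,0.6,0,0,0,-0.1],[0,0,0,0,0,0,-0.1],[0,0,0,0,0,0,-1],[0,0,0,0,0,0,-1],[0,0,0,0,0,0,-1],[0,0,0,0,0,0,-1],[0,0,0,0,0,0,-1]]' 8
python3 - <<'E'
from h import *
from bench import env
np.set_printoptions(precision=3,suppress=True)
info(env.get_obs())
E
```

```text
time_s: 7.52
eef_pos: [0.5772, -0.1069, 0.0947]
eef_rot: [1.965, 2.451, 0.0]
ft_force: [-0.0, -2.0, 1.9]
opening: 0.0156
grasp_force: 8.0
stand [ -37.67  -100.083] z 94.6870295982496 toolx yaw-off deg -0.07181047122740916 tz [ 0. -0. -1.] F [-0.005 -2.031  1.893] op 0.015624328983358747 8.000340163707733 t 7.525
```

```bash

python3 -m handwheel '[[-0.13,0.19,0,0,0,0,-1],[-0.13,0.19,0,0,0,0,-1],[-0.1,0.215,0,0,0,0,-1],[-0.1,0.215,0,0,0,0,-1],[-0.07,0.23,0,0,0,0,-1],[-0.07,0.23,0,0,0,0,-1],[-0.03,0.24,0,0,0,0,-1],[-0.03,0.24,0,0,0,0,-1],[0.01,0.24,0,0,0,0,-1],[0.01,0.24,0,0,0,0,-1]]'
python3 -m handwheel '[[0.045,0.235,0,0,0,0,-1],[0.045,0.235,0,0,0,0,-1],[0.08,0.225,0,0,0,0,-1],[0.08,0.225,0,0,0,0,-1],[0,0,0,0,0,0,-1]]'
python3 - <<'E'
from h import *
from bench import env
np.set_printoptions(precision=3,suppress=True)
info(env.get_obs())
E
```

```text
time_s: 8.78
eef_pos: [0.6236, -0.1094, 0.0943]
eef_rot: [-1.965, -2.451, 0.0]
ft_force: [-2.7, -1.8, 0.2]
opening: 0.0157
grasp_force: 8.0
time_s: 9.4
eef_pos: [0.6407, -0.1002, 0.0945]
eef_rot: [1.964, 2.451, 0.001]
ft_force: [0.4, 0.5, -0.6]
opening: 0.0154
grasp_force: 8.0
stand [  25.842 -107.498] z 94.50343996890237 toolx yaw-off deg -0.05133936831636047 tz [ 0.001  0.    -1.   ] F [ 0.364  0.477 -0.632] op 0.015379451820971347 8.000040426850319 t 9.4
```

```bash

python3 -m handwheel '[[0,0,0,0,0,0,-0.3],[0,0,0,0,0,0,-0.3],[0,0,-0.6,0,0,0,-0.3],[0,0,-0.7,0,0,0,-0.3],[0,0,-0.7,0,0,0,-0.3],[-0.15,-0.8,0,0,0,0,-1],[-0.2,-0.8,0,0,0,0,-1],[-0.2,-0.7,0,0,0,0,-1],[0,0,0,0,0,0,-1],[0,0,0.8,0,0,0,-1],[0,0,0.8,0,0,0,-1],[0,0,0.8,0,0,0,-1],[0,0,0.8,0,0,0,-1],[0,0,0.9,0,0,0,-1],[0,0,0,0,0,0,-1]]' 10
python3 - <<'E'
from h import *
from bench import env
np.set_printoptions(precision=3,suppress=True)
info(env.get_obs())
f=env.grab_frame("top");np.savez("t2.npz",**f)
E
```

```text
time_s: 11.28
eef_pos: [0.597, -0.1212, 0.0507]
eef_rot: [-1.963, -2.45, 0.002]
ft_force: [-0.4, -0.2, 0.3]
opening: 0.0005
grasp_force: 0.0
stand [ -21.464 -118.421] z 50.67481516694014 toolx yaw-off deg -0.06577729432228578 tz [-0.003  0.001 -1.   ] F [-0.398 -0.164  0.27 ] op 0.0005413158559274388 0.0 t 11.275
```

```bash

python3 -m handwheel '[[0.25,0,0,0,0,0,-1],[0.25,0,0,0,0,0,-1],[0.25,0,0,0,0,0,-1],[0.25,0,0,0,0,0,-1],[0.25,0,0,0,0,0,-1],[0.25,0,0,0,0,0,-1],[0.25,0,0,0,0,0,-1],[0.25,0,0,0,0,0,-1]]'
python3 -m handwheel '[[0.25,0,0,0,0,0,-1],[0.25,0,0,0,0,0,-1],[0.25,0,0,0,0,0,-1],[0.25,0,0,0,0,0,-1],[0.25,0,0,0,0,0,-1],[0.25,0,0,0,0,0,-1],[0.2,0,0,0,0,0,-1]]'
python3 - <<'E'
from h import *
from bench import env
np.set_printoptions(precision=3,suppress=True)
info(env.get_obs())
E
```

```text
time_s: 12.32
eef_pos: [0.5891, -0.0821, 0.0526]
eef_rot: [1.964, 2.451, 0.0]
ft_force: [1.8, -4.4, 3.5]
opening: 0.0005
grasp_force: 2.2
time_s: 13.2
eef_pos: [0.5816, -0.0489, 0.0524]
eef_rot: [1.965, 2.451, -0.0]
ft_force: [2.8, -7.7, 1.4]
opening: 0.0003
grasp_force: 3.7
stand [-20.68  -44.479] z 52.43594899312495 toolx yaw-off deg -0.06144103696490983 tz [ 0. -0. -1.] F [ 2.824 -7.665  1.419] op 0.0003417311489279322 3.7345508113503456 t 13.2
```

```bash

python3 -m handwheel '[[0.15,0,0,0,0,0,-1],[0.15,0,0,0,0,0,-1],[0.1,0,0,0,0,0,-1],[0.1,0,0,0,0,0,-1]]'
python3 -m handwheel '[[0.05,0,0,0,0,0,-1],[0.05,0,0,0,0,0,-1]]'
python3 - <<'E'
from h import *
from bench import env
np.set_printoptions(precision=3,suppress=True)
info(env.get_obs())
E
```

```text
time_s: 13.7
eef_pos: [0.5795, -0.0396, 0.0524]
eef_rot: [1.964, 2.451, -0.0]
ft_force: [4.1, -6.1, 1.9]
opening: 0.0
grasp_force: 3.6
time_s: 13.95
eef_pos: [0.5791, -0.0377, 0.0524]
eef_rot: [1.964, 2.451, -0.0]
ft_force: [3.8, -6.3, 2.0]
opening: 0.0005
grasp_force: 3.6
stand [-20.659 -32.987] z 52.448232208835506 toolx yaw-off deg -0.07230170891043354 tz [ 0.    -0.001 -1.   ] F [ 3.787 -6.305  1.989] op 0.00045874715647982103 3.5595114156603813 t 13.95
```

```bash

python3 -m handwheel '[[0.05,0,0,0,0,0,-1],[0.05,0,0,0,0,0,-1]]' | grep -E "pos|ft"
python3 -m handwheel '[[0.05,0,0,0,0,0,-1],[0.05,0,0,0,0,0,-1]]'| grep -E "pos|ft"
python3 -m handwheel '[[0.05,0,0,0,0,0,-1],[0.05,0,0,0,0,0,-1]]'| grep -E "pos|ft"
```

```text
eef_pos: [0.5786, -0.0359, 0.0524]
ft_force: [3.5, -10.7, -0.1]
eef_pos: [0.5785, -0.0355, 0.0525]
ft_force: [6.1, -23.2, -2.2]
eef_pos: [0.5785, -0.0353, 0.0525]
ft_force: [9.2, -35.2, -4.9]
```

```bash

python3 -m handwheel '[[-0.3,0,0,0,0,0,-1],[-0.5,0,0,0,0,0,-1],[-0.5,0,0,0,0,0,-1],[0,0,-1,0,0,0,-1],[0,0,-1,0,0,0,-1],[0,0,-1,0,0,0,-1],[0,0,-1,0,0,0,-0.1],[0,0.8,-1,0,0,0,-0.1],[0,0.8,-1,0,0,0,-0.1],[0,0.7,-1,0,0,0,-0.1],[0,0,0,0,0,0,-0.1]]'
python3 - <<'E'
from h import *
from bench import env
np.set_printoptions(precision=3,suppress=True)
info(env.get_obs())
f=env.grab_frame("wrist");np.savez("w2.npz",**f)
g=env.grab_frame("scene");np.savez("s2.npz",**g)
c=cv2.resize(g["color"][140:310,260:420],None,fx=2.35,fy=2.35)
cv2.imwrite("pics/w2.png",np.hstack([f["color"][:,170:510],c[:400,:376]])[:,:,::-1])
E
```

```text
time_s: 16.08
eef_pos: [0.6289, -0.047, 0.1932]
eef_rot: [1.963, 2.451, 0.002]
ft_force: [-0.0, 0.6, -1.2]
opening: 0.0417
grasp_force: 0.0
stand [ 25.971 -52.984] z 193.2335929832278 toolx yaw-off deg -0.042069162166596 tz [ 0.002 -0.    -1.   ] F [-0.008  0.633 -1.21 ] op 0.04167750039199314 0.0 t 16.075
```

View pics/w2.png

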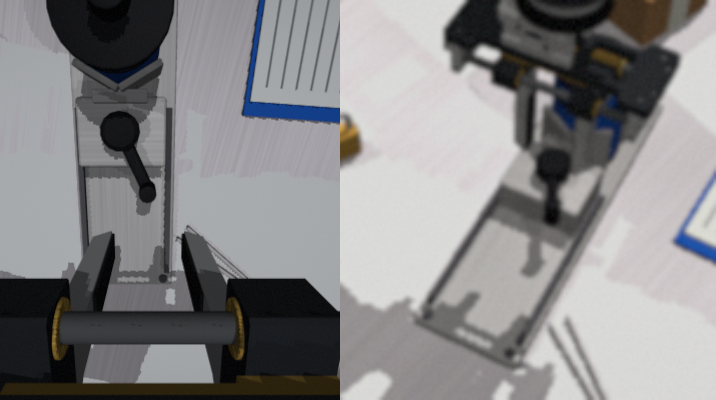

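Wrist view (left): hub ≈(289,131), post top ≈(318,190) in full-frame pixels, jaw against the flask.

```bash
python3 - <<'E'
from h import *
np.set_printoptions(precision=4,suppress=True)
W=dict(np.load("w2.npz"))
for n,u,v,z in [("hub",289,131,.075),("post",318,190,.089)]:
    p=ray(W,u,v,z);print(n,p,st(p)*1e3)
E
```

```text
hub [0.59   0.0131 0.075 ] [ 1.1455 14.2394]
post [ 0.626  -0.0304  0.089 ] [ 26.7245 -36.1385]
```

```bash

python3 -m handwheel '[[0.6,0,0.3,0,0,0,-0.1],[0,0,0.8,0,0,0,-0.1],[0,0,0.8,0,0,0,-0.1],[0,0,0.8,0,0,0,-0.1],[0,0,0.8,0,0,0,-0.1],[0,0,0.8,0,0,0,-0.1],[0,0,0.65,0,0,0,-0.1],[0,0,0,0,0,0,-0.1],[0,0,0,0,0,0,-1],[0,0,0,0,0,0,-1],[0,0,0,0,0,0,-1],[0,0,0,0,0,0,-1],[0,0,0,0,0,0,-1]]' 8
python3 - <<'E'
from h import *
from bench import env
np.set_printoptions(precision=3,suppress=True)
info(env.get_obs())
E
```

```text
time_s: 17.8
eef_pos: [0.6259, -0.0354, 0.0938]
eef_rot: [1.964, 2.451, 0.001]
ft_force: [1.9, -0.7, 1.3]
opening: 0.0153
grasp_force: 8.0
stand [ 25.544 -40.948] z 93.77977518817094 toolx yaw-off deg -0.06837845407840985 tz [ 0.001 -0.    -1.   ] F [ 1.862 -0.734  1.31 ] op 0.015296940815696713 8.000509813427925 t 17.8
```

```bash

python3 -m handwheel '[[-0.07,-0.225,0,0,0,0,-1],[-0.07,-0.225,0,0,0,0,-1],[-0.03,-0.235,0,0,0,0,-1],[-0.03,-0.235,0,0,0,0,-1],[0,-0.24,0,0,0,0,-1],[0,-0.24,0,0,0,0,-1],[0.03,-0.24,0,0,0,0,-1],[0.03,-0.24,0,0,0,0,-1],[0.07,-0.23,0,0,0,0,-1],[0.07,-0.23,0,0,0,0,-1]]'
python3 -m handwheel '[[0.1,-0.22,0,0,0,0,-1],[0.1,-0.22,0,0,0,0,-1],[0.135,-0.2,0,0,0,0,-1],[0.135,-0.2,0,0,0,0,-1]]'
python3 -m handwheel '[[0.185,-0.19,0,0,0,0,-1],[0.185,-0.19,0,0,0,0,-1]]'
python3 - <<'E'
from h import *
from bench import env
np.set_printoptions(precision=3,suppress=True)
info(env.get_obs())
E
```

```text
time_s: 19.05
eef_pos: [0.5796, -0.0454, 0.0934]
eef_rot: [-1.965, -2.451, 0.0]
ft_force: [3.9, -0.2, 0.6]
opening: 0.0156
grasp_force: 8.0
time_s: 19.55
eef_pos: [0.5613, -0.0399, 0.0935]
eef_rot: [1.965, 2.451, 0.0]
ft_force: [4.6, -1.0, -0.2]
opening: 0.0157
grasp_force: 8.0
time_s: 19.8
eef_pos: [0.5523, -0.0342, 0.0935]
eef_rot: [1.965, 2.451, 0.0]
ft_force: [6.0, -1.0, -0.1]
opening: 0.0157
grasp_force: 8.0
stand [-45.972 -23.69 ] z 93.50322712428839 toolx yaw-off deg -0.0657060033831955 tz [ 0.  0. -1.] F [ 6.03  -0.99  -0.114] op 0.015722581581501662 7.998893782496452 t 19.8
```

```bash

python3 -m handwheel '[[0,0,0,0,0,0,-0.1],[0,0,0,0,0,0,-0.1],[0,0,-0.6,0,0,0,-0.1],[0,0,-1,0,0,0,-0.1],[0,0,-1,0,0,0,-0.1],[0,0,-1,0,0,0,-0.1],[0,0.5,-1,0,0,0,0.4],[0,0.6,-1,0,0,0,0.4],[0,0.6,-1,0,0,0,0.4],[0,0.6,-1,0,0,0,0.4],[0,0,-1,0,0,0,0.4],[0,0,0,0,0,0,0.4]]'
python3 - <<'E'
from h import *
from bench import env
np.set_printoptions(precision=3,suppress=True)
info(env.get_obs())
f=env.grab_frame("wrist");np.savez("w3.npz",**f)
cv2.imwrite("pics/w3.png",f["color"][:,:,::-1])
E
```

```text
time_s: 21.3
eef_pos: [0.5977, -0.0244, 0.2672]
eef_rot: [1.963, 2.45, 0.002]
ft_force: [-0.8, -0.5, -0.1]
opening: 0.0658
grasp_force: 0.0
stand [  0.435 -24.103] z 267.23635698641874 toolx yaw-off deg -0.0655366128888703 tz [ 0.003 -0.    -1.   ] F [-0.819 -0.49  -0.068] op 0.06583384830901332 0.0 t 21.3
```

View pics/w3.png

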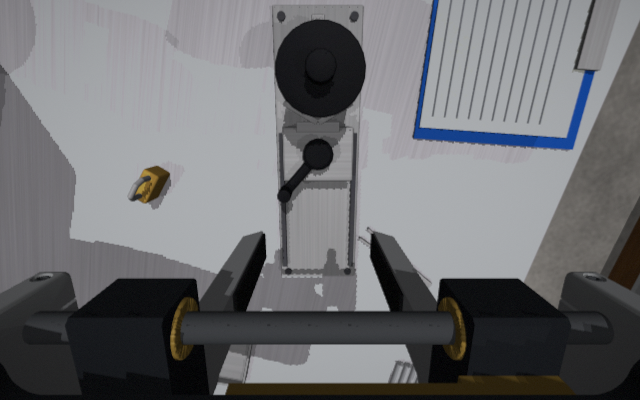

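Lid disc centre ≈(320.5,68.5), handle top ≈(320,65), hub (318,154), post (285,195); knob visibly locked.

```bash
python3 - <<'E'
from h import *
from bench import env
np.set_printoptions(precision=4,suppress=True)
W=dict(np.load("w3.npz"));o=env.get_obs()
for n,u,v,z in [("disc",320.5,68.5,.14),("handle",320,65,.164),("hub",318,154,.075),("post",285,195,.089),("screw",281,16,.012),("screw",353,16,.012),("screw",289,271,.012),("screw",349,271,.012)]:
    p=ray(W,u,v,z);print(n,p,st(p)*1e3)
print(to(wd((.001,.096)),.162,o))
E
```

```text
disc [0.5746 0.0932 0.14  ] [ 3.6637 95.6777]
handle [0.5742 0.092  0.164 ] [ 2.9815 94.614 ]
hub [0.5903 0.0141 0.075 ] [ 1.6532 15.107 ]
post [ 0.5634 -0.0377  0.089 ] [-35.9352 -29.5824]
screw [0.5125 0.1592 0.012 ] [-42.4957 173.7395]
screw [0.5972 0.1782 0.012 ] [ 44.3234 173.6842]
screw [ 0.5875 -0.171   0.012 ] [ -41.614  -164.8414]
screw [ 0.675  -0.1516  0.012 ] [  47.9956 -165.1195]
[6.0008 0.0369 5.1908]
```

```bash
python3 - <<'E'
from h import *
np.set_printoptions(precision=1,suppress=True)
W=dict(np.load("w3.npz"))
def pr(q,z):
    c=W["R"]@np.r_[wd(q),z]+W["t"];c=W["mtx"]@c;return c[:2]/c[2]
h=st(ray(W,318,154,.075));
for a in (1.1,1.2,1.3,1.4): print(a,pr(h+.06*np.array([np.sin(.5-a),-np.cos(.5-a)]),.089))
g=cv2.cvtColor(W["color"],cv2.COLOR_RGB2GRAY)[134:210,270:340]
for r in g[::2,::2]: print(''.join('#' if v<35 else '+' if v<60 else '.' for v in r))
E
```

```text
1.1 [288.4 199.1]
1.2 [284.1 196. ]
1.3 [280.1 192.5]
1.4 [276.5 188.7]
...................................
...................................
........................++.........
.....................######+.......
......+............+#########......
......+...........+###########.....
.....++...........#############....
......+..........+#############....
......+..........##############+...
......+..........###############...
......+..........###############...
......+..........###############...
......+..........##############+...
......+..........##############....
......+..........+#############....
......+..........#############.....
................#############......
......+........############+.......
......+.......#######..............
......+......+######...............
......+.....+######................
............######.................
...........######..................
..........######+..................
.......+.######+...................
.......+#######....................
......########.....................
......#######......................
.....#######.......................
.....######+.......................
....+######........................
....#######........................
....+#####.........................
.....#####.........................
......##+..........................
......++...........................
......++...........................
......++...........................
```

Knob measures only ≈1.2 (fingers gave under load). I'll regrip firmly and turn it further.

```bash

python3 -m handwheel '[[-0.2,-0.95,0.4,0,0,0,-0.1],[-0.2,-0.95,0.9,0,0,0,-0.1],[0,0,1,0,0,0,-0.1],[0,0,1,0,0,0,-0.1],[0,0,1,0,0,0,-0.1],[0,0,1,0,0,0,-0.1],[0,0,1,0,0,0,-0.1],[0,0,1,0,0,0,-0.1],[0,0,0.8,0,0,0,-0.1],[0,0,0.6,0,0,0,-0.1],[0,0,0,0,0,0,-0.1],[0,0,0,0,0,0,-1],[0,0,0,0,0,0,-1],[0,0,0,0,0,0,-1],[0,0,0,0,0,0,-1]]' 30
python3 -m handwheel '[[0.11,-0.105,0,0,0,0,-1],[0.11,-0.105,0,0,0,0,-1],[0.11,-0.105,0,0,0,0,-1],[0.11,-0.1,0,0,0,0,-1],[0,0,0,0,0,0,-1]]' 30
python3 - <<'E'
from h import *
from bench import env
np.set_printoptions(precision=3,suppress=True)
info(env.get_obs())
E
```

```text
time_s: 23.22
eef_pos: [0.5622, -0.0405, 0.0918]
eef_rot: [1.964, 2.451, 0.0]
ft_force: [-1.0, -0.4, 2.5]
opening: 0.0148
grasp_force: 30.0
time_s: 23.85
eef_pos: [0.5527, -0.0339, 0.0919]
eef_rot: [1.964, 2.449, 0.002]
ft_force: [5.3, -2.8, -0.3]
opening: 0.0152
grasp_force: 30.0
stand [-45.552 -23.531] z 91.92179675557611 toolx yaw-off deg -0.08520059673749807 tz [ 0.003 -0.001 -1.   ] F [ 5.296 -2.765 -0.333] op 0.015182210975632703 29.998906552791595 t 23.85
```

```bash

python3 -m handwheel '[[0.1,-0.08,0,0,0,0,-1],[0.1,-0.08,0,0,0,0,-1]]' | grep -E "pos|ft"
python3 -m handwheel '[[0.1,-0.08,0,0,0,0,-1],[0,0,0,0,0,0,-1]]' | grep -E "pos|ft"
python3 -m handwheel '[[0.1,-0.08,0,0,0,0,-1],[0.05,-0.04,0,0,0,0,-1]]' | grep -E "pos|ft"
```

```text
eef_pos: [0.551, -0.0319, 0.0924]
ft_force: [26.5, -9.0, -11.2]
eef_pos: [0.5504, -0.0311, 0.0926]
ft_force: [33.7, -18.1, -16.7]
eef_pos: [0.5494, -0.0287, 0.0933]
ft_force: [50.5, -18.3, -23.5]
```

End stop reached. Relax, release, and look.

```bash

python3 -m handwheel '[[-0.2,0.17,0,0,0,0,-1],[-0.15,0.13,0,0,0,0,-1],[0,0,0,0,0,0,-0.1],[0,0,0,0,0,0,-0.1],[0,0,-0.6,0,0,0,-0.1],[0,0,-1,0,0,0,-0.1],[0,0,-1,0,0,0,-0.1],[0,0,-1,0,0,0,-0.1],[0,0.5,-1,0,0,0,0.4],[0,0.6,-1,0,0,0,0.4],[0,0.6,-1,0,0,0,0.4],[0,0.6,-1,0,0,0,0.4],[0,0,-1,0,0,0,0.4],[0,0,0,0,0,0,0.4]]' 25
python3 - <<'E'
from h import *
from bench import env
np.set_printoptions(precision=3,suppress=True)
info(env.get_obs())
f=env.grab_frame("wrist");np.savez("w4.npz",**f)
cv2.imwrite("pics/w4.png",cv2.resize(f["color"][0:230,240:400,::-1],None,fx=2.6,fy=2.6,interpolation=cv2.INTER_CUBIC))
E
```

```text
time_s: 26.35
eef_pos: [0.5955, -0.0221, 0.2652]
eef_rot: [1.963, 2.45, 0.002]
ft_force: [0.3, -0.2, 0.1]
opening: 0.0657
grasp_force: 0.0
stand [ -1.148 -21.316] z 265.18556850898193 toolx yaw-off deg -0.07057577661743998 tz [ 0.003 -0.    -1.   ] F [ 0.283 -0.179  0.079] op 0.06570561096249469 0.0 t 26.35
```

View pics/w4.png

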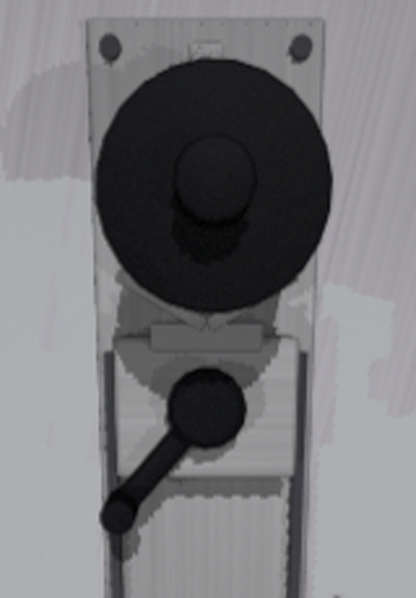

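Hub ≈(206,407), post ≈(118,510), disc (213.5,185), handle top (215,179) in the crop.

```bash
python3 - <<'E'
from h import *
from bench import env
np.set_printoptions(precision=2,suppress=True)
W=dict(np.load("w4.npz"));o=env.get_obs()
P={}
for n,u,v,z in [("disc",213.5,185,.14),("handle",215,179,.164),("hub",206,407,.075),("post",118,510,.089),("screw",110,47,.012),("screw",300,47,.012)]:
    p=ray(W,240+u/2.6-.3,v/2.6-.3,z);P[n]=st(p)*1e3;print(n,P[n])
d=P["post"]-P["hub"];print("angle",.5-np.arctan2(d[0],-d[1]),np.linalg.norm(d))
print(to(wd((.002,.095)),.162,o))
E
```

```text
disc [ 3.22 96.22]
handle [ 3.29 94.44]
hub [ 1.13 15.53]
post [-37.23 -27.33]
screw [-42.69 173.98]
screw [ 45.11 173.91]
angle 1.2299233285400317 57.52178372466652
[5.81 0.16 5.09]
```

The knob reads ~1.23 again; I'll nudge it with closed fingers from behind and measure.

```bash

python3 -m handwheel '[[-0.7,-0.7,0.5,0,0,0,-1],[-0.7,-0.7,0.8,0,0,0,-1],[-0.55,-0.65,1,0,0,0,-1],[0,0,1,0,0,0,-1],[0,0,1,0,0,0,-1],[0,0,1,0,0,0,-1],[0,0,1,0,0,0,-1],[0,0,1,0,0,0,-1],[0,0,0.9,0,0,0,-1],[0,0,0.6,0,0,0,-1],[0.2,0,0,0,0,0,-1],[0.2,0,0,0,0,0,-1]]' 10
python3 -m handwheel '[[0.1,0,0,0,0,0,-1],[0.1,0,0,0,0,0,-1],[0.1,0,0,0,0,0,-1]]'| grep -E "pos|ft"
python3 -m handwheel '[[0.1,0,0,0,0,0,-1],[0.1,0,0,0,0,0,-1]]'| grep -E "pos|ft"
python3 - <<'E'
from h import *
from bench import env
np.set_printoptions(precision=3,suppress=True)
info(env.get_obs())
E
```

```text
time_s: 27.9
eef_pos: [0.5623, -0.0609, 0.088]
eef_rot: [1.964, 2.451, 0.001]
ft_force: [-0.0, 0.3, 0.5]
opening: 0.0005
grasp_force: 0.0
eef_pos: [0.5607, -0.0572, 0.0882]
ft_force: [-6.7, -21.5, 5.5]
eef_pos: [0.5589, -0.0557, 0.0883]
ft_force: [-16.6, -39.0, 11.4]
stand [-44.231 -46.151] z 88.3351617639064 toolx yaw-off deg -0.08934376569004647 tz [-0.002 -0.007 -1.   ] F [-16.623 -38.991  11.392] op 0.0003601403801911092 17.35012650489807 t 28.525
```

```bash

python3 -m handwheel '[[-0.5,0,0,0,0,0,-1],[-0.4,0,0,0,0,0,-1],[0,0,-1,0,0,0,-1],[0,0,-1,0,0,0,-1],[0,0,-1,0,0,0,-1],[0,0,-1,0,0,0,-1],[0,0.5,-1,0,0,0,0.4],[0,0.6,-1,0,0,0,0.4],[0,0.6,-1,0,0,0,0.4],[0,0.5,-1,0,0,0,0.4],[0.8,0,-0.9,0,0,0,0.4],[0.8,0,0,0,0,0,0.4],[0.7,0,0,0,0,0,0.4],[0,0,0,0,0,0,0.4]]' 10
python3 - <<'E'
from h import *
from bench import env
np.set_printoptions(precision=3,suppress=True)
o=env.get_obs();info(o)
f=env.grab_frame("wrist");np.savez("w5.npz",**f)
# dark blob of lid + knob mask
g=cv2.cvtColor(f["color"],cv2.COLOR_RGB2GRAY)[0:235,260:380]
for r in g[100:235:3,::2]: print(''.join('#' if v<35 else '+' if v<60 else '.' for v in r))
print(to(wd((.0015,.094)),.162,o))
E
```

```text
time_s: 30.28
eef_pos: [0.5962, -0.0133, 0.2649]
eef_rot: [-1.962, -2.452, 0.001]
ft_force: [0.1, 0.9, 0.7]
opening: 0.066
grasp_force: 0.0
stand [  1.409 -12.878] z 264.92921631264363 toolx yaw-off deg 0.023092319298821787 tz [-0.001  0.    -1.   ] F [0.121 0.938 0.658] op 0.06604620472389346 0.0 t 30.275
..........#########################################.........
..........#########################################.........
...........#######################################..........
............#####################################...........
.............###################################............
..............#################################.............
...............+#############################...............
.................+#########################.................
...................+#####################+..................
......................+###############+.....................
................................+...........................
............................................................
..............+++++.....................+++.................
[... 1272 characters left out ...]
.........
..........######............................................
.........#######.............................+..............
.........######.............................................
..........+###+..............................+..............
...........++...............................................
...........++................................+..............
............+................................+..............
............................................................
............................................................
............................................................
............................................................
[5.342 0.011 5.148]
```

Knob is against its hard stop, at the same locked angle as at the start. Now the lid.

```bash

python3 -m handwheel '[[0.89,0,0,0,0,0,0.4],[0.89,0,0,0,0,0,0.4],[0.89,0,0,0,0,0,0.4],[0.89,0,0,0,0,0,0.4],[0.89,0,0,0,0,0,0.4],[0.89,0,0,0,0,0,0.4],[0,0,0,0,0,0,0.4],[0,0,0.8,0,0,0,0.4],[0,0,0.8,0,0,0,0.4],[0,0,0.8,0,0,0,0.4],[0,0,0.8,0,0,0,0.4],[0,0,0.8,0,0,0,0.4],[0,0,0.6,0,0,0,0.4],[0,0,0.5,0,0,0,0.4],[0,0,0,0,0,0,0.4]]' 20
python3 - <<'E'
from h import *
from bench import env
np.set_printoptions(precision=3,suppress=True)
o=env.get_obs();info(o)
E
```

```text
time_s: 32.2
eef_pos: [0.5733, 0.0897, 0.1628]
eef_rot: [-1.964, -2.451, 0.001]
ft_force: [-1.2, 0.6, 0.6]
opening: 0.0658
grasp_force: 0.0
stand [ 1.584 92.63 ] z 162.83386573574944 toolx yaw-off deg -0.06478826479032188 tz [-0.001 -0.    -1.   ] F [-1.237  0.641  0.642] op 0.06578745118831897 0.0 t 32.2
```

Close on the handle, then lift a little.

```bash

python3 -m handwheel '[[0,0,0,0,0,0,-1],[0,0,0,0,0,0,-1],[0,0,0,0,0,0,-1],[0,0,0,0,0,0,-1],[0,0,0,0,0,0,-1]]' 20
python3 -m handwheel '[[0,0,-0.3,0,0,0,-1],[0,0,-0.4,0,0,0,-1],[0,0,-0.5,0,0,0,-1],[0,0,-0.8,0,0,0,-1],[0,0,-1,0,0,0,-1],[0,0,-1,0,0,0,-1],[0,0,0,0,0,0,-1]]' 
python3 - <<'E'
from h import *
from bench import env
np.set_printoptions(precision=3,suppress=True)
o=env.get_obs();info(o);print(to((.478,-.334),.2,o))
g=env.grab_frame("scene");np.savez("s5.npz",**g)
cv2.imwrite("pics/s5.png",cv2.resize(g["color"][120:320,150:420,::-1],None,fx=2.9,fy=2.9))
E
```

```text
time_s: 32.83
eef_pos: [0.5735, 0.0897, 0.1636]
eef_rot: [1.965, 2.451, 0.0]
ft_force: [-1.3, 0.1, 0.0]
opening: 0.0252
grasp_force: 20.0
time_s: 33.7
eef_pos: [0.574, 0.0898, 0.2455]
eef_rot: [1.963, 2.45, 0.004]
ft_force: [0.1, -0.0, -1.1]
opening: 0.0249
grasp_force: 20.0
stand [ 2.294 92.547] z 245.52827433924762 toolx yaw-off deg -0.06715000393331426 tz [ 0.003  0.    -1.   ] F [ 0.078 -0.03  -1.086] op 0.024913038814897533 19.999900460243225 t 33.7
[-19.636  -9.306   2.253]
```

View pics/s5.png

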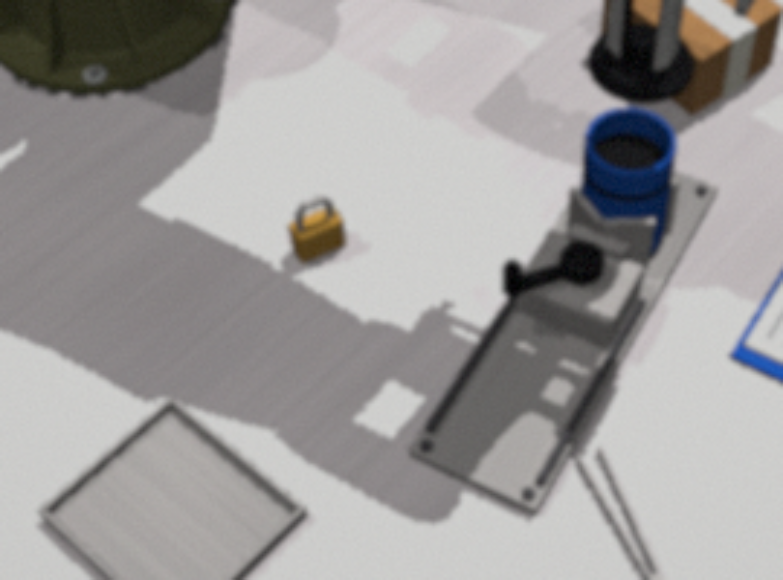

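Lid is held level, flask seated upright, padlock and tweezers untouched. Carry to the tray.

```bash

python3 -m handwheel '[[-0.4,-0.2,0,0,0,0,-1],[-0.7,-0.33,0,0,0,0,-1],[-0.98,-0.465,0,0,0,0,-1],[-0.98,-0.465,0,0,0,0,-1],[-0.98,-0.465,0,0,0,0,-1],[-0.98,-0.465,0,0,0,0,-1],[-0.98,-0.465,0,0,0,0,-1],[-0.98,-0.465,0,0,0,0,-1],[-0.98,-0.465,0,0,0,0,-1],[-0.98,-0.465,0,0,0,0,-1],[-0.98,-0.465,0,0,0,0,-1],[-0.98,-0.465,0,0,0,0,-1],[-0.98,-0.465,0,0,0,0,-1],[-0.98,-0.465,0,0,0,0,-1],[-0.98,-0.465,0,0,0,0,-1],[-0.98,-0.465,0,0,0,0,-1],[-0.98,-0.465,0,0,0,0,-1],[-0.98,-0.465,0,0,0,0,-1],[-0.98,-0.465,0,0,0,0,-1],[-0.98,-0.465,0,0,0,0,-1]]'
python3 -m handwheel '[[-0.7,-0.3,0.4,0,0,0,-1],[-0.2,-0.1,1,0,0,0,-1],[0,0,1,0,0,0,-1],[0,0,1,0,0,0,-1],[0,0,1,0,0,0,-1],[0,0,1,0,0,0,-1],[0,0,1,0,0,0,-1],[0,0,1,0,0,0,-1],[0,0,1,0,0,0,-1],[0,0,0.7,0,0,0,-1],[0,0,0.4,0,0,0,-1],[0,0,0,0,0,0,-1]]'
python3 - <<'E'
from h import *
from bench import env
np.set_printoptions(precision=3,suppress=True)
o=env.get_obs();info(o);print(o["eef_pos"],to((.48,-.334),.046,o))
E
```

```text
time_s: 36.25
eef_pos: [0.4808, -0.3163, 0.2434]
eef_rot: [-1.965, -2.451, -0.0]
ft_force: [-0.2, 0.0, -0.0]
opening: 0.0257
grasp_force: 20.0
time_s: 37.75
eef_pos: [0.4774, -0.3341, 0.0531]
eef_rot: [-1.964, -2.451, -0.0]
ft_force: [0.1, -0.2, -1.2]
opening: 0.0255
grasp_force: 20.0
stand [-184.764 -299.958] z 53.14711035607629 toolx yaw-off deg -0.06551026067490541 tz [-0.  0. -1.] F [ 0.065 -0.201 -1.247] op 0.02550030883136885 19.999871850013733 t 37.75
[ 0.477 -0.334  0.053] [-0.022  0.129  0.357]
```

```bash

python3 -m handwheel '[[0,0.1,0.15,0,0,0,-1],[0,0,0.1,0,0,0,-1],[0,0,0.08,0,0,0,-1],[0,0,0.05,0,0,0,-1],[0,0,0,0,0,0,-1]]'
```

```text
time_s: 38.38
eef_pos: [0.4794, -0.3337, 0.0458]
eef_rot: [-1.965, -2.451, 0.0]
ft_force: [-0.3, -0.2, -0.9]
opening: 0.0253
grasp_force: 20.0
```

```bash

python3 -m handwheel '[[0,0,0.05,0,0,0,-1],[0,0,0.05,0,0,0,-1],[0,0,0,0,0,0,-1]]' | grep -E "pos|ft"
python3 -m handwheel '[[0,0,0.05,0,0,0,-1],[0,0,0,0,0,0,-1]]' | grep -E "pos|ft"
```

```text
eef_pos: [0.4795, -0.3338, 0.0455]
ft_force: [-8.4, 5.0, 18.2]
eef_pos: [0.4796, -0.3342, 0.0451]
ft_force: [-9.3, 4.8, 23.5]
```

Contact with the tray floor; ease off, release, rise and look.

```bash

python3 -m handwheel '[[0,0,-0.12,0,0,0,-1],[0,0,0,0,0,0,0],[0,0,0,0,0,0,0],[0,0,0,0,0,0,0.1],[0,0,-0.5,0,0,0,0.1],[0,0,-1,0,0,0,0.1],[0,0,-1,0,0,0,0.1],[0,0,-1,0,0,0,0.1],[0,0,-1,0,0,0,0.1],[-1,-1,-1,0,0,0,0.1],[-1,-1,-1,0,0,0,0.1],[-1,-1,-1,0,0,0,0.1],[-1,-1,0,0,0,0,0.1],[-1,-1,0,0,0,0,0.1],[0,0,0,0,0,0,0.1]]'
python3 - <<'E'
from h import *
from bench import env
g=env.grab_frame("scene")["color"][120:350,140:420]
f=env.grab_frame("top")["color"][130:290,230:470]
a=cv2.resize(g,(400,329));b=cv2.resize(f,(400,267));
cv2.imwrite("pics/fin.png",np.vstack([a,b])[:,:,::-1])
E
```

```text
time_s: 40.88
eef_pos: [0.4027, -0.4542, 0.1957]
eef_rot: [1.967, 2.449, -0.0]
ft_force: [-0.2, 0.4, -0.4]
opening: 0.0517
grasp_force: 0.0
```

View pics/fin.png

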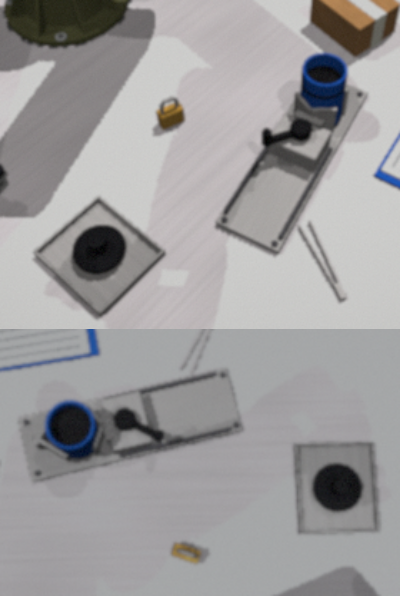

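The final picture shows the lid flat in the tray, handle up (scene ≈(99,250)). The flask is upright in the saddle with the jaw against it, the knob is in the locked position, and the padlock and tweezers are in place.

```bash
python3 -c "
from bench import env
print(env.close_job())"
```

```text
the job is handed in; nothing more can be done
None
```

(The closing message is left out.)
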